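# Load the finishing tumbler and hold its hatch shut

### The job

Put the ball-shaped wooden finial into the open well of the grey tumbler, lowering it gently and setting it down on the bottom rather than dropping it. Next, with the sprung hatch still standing open, turn the steel quarter-turn stud until its blade and the slot line on its top run parallel to the hinge, in line with the slot in the hatch; only then swing the hatch down over the stud and press it firmly flush on the frame, without forcing it. Finish while still holding the hatch pressed shut (the stud is not turned again), and leave the other turnings and tools where they are.

Things in the scene. Friction and masses are not known exactly. Their poses are not given: they have to be found in the camera images.
- tumbler: Bench-top finishing tumbler: grey steel housing fixed to the bench, 220 (own x) x 240 (own y) x 100 mm high, a dark motor (80 mm long, 82 mm high) on its +x side. Origin: centre of its underside, on the bench; z up; yaw varies. Its flat top (the frame) has one open oblong well, a black rubber seal 4 mm high round the mouth. The hatch is hinged along the +y side; the stud stands near the -y side.
- well_floor (a point): Centre of the well's floor: tumbler frame (0, +10, 20) mm, 80 mm below the frame's top. The well is 150 (tumbler's x) x 120 mm with upright walls.
- hatch (a joint): Angle of the hatch, rad: 0 = flush on the frame, 1.75 = fully open against its stop. A spring always drives it open: it starts standing open and springs back whenever let go. Holding it shut takes about 7 N downward 150 mm from the hinge; pushing it over from fully open takes about 6 N there. Shut, it rests on a firm stop.
- hatch_hinge (a point): Middle of the hinge axis: tumbler frame (0, +105, 104) mm, the axis along the tumbler's x. Its own axes are the hatch's: parallel to the tumbler's when shut. The hatch is a plain aluminium plate, 200 mm along the hinge, reaching from 5 to 215 mm from the hinge along own -y; underside at own z = 0, outer face at own z = 8 mm (112 mm above the bench when shut).
- hatch_slot (a point): Centre, on the outer face, of the slot through the hatch: 44 mm long parallel to the hinge, 22 mm wide, 190 mm from the hinge. The stud's blade passes through it when the hatch shuts; a blade that is out of line stops the hatch.
- stud (a joint): Angle of the quarter-turn stud, rad: 0 = its blade lies along the tumbler's x, parallel to the hinge, in line with the slot of the hatch; positive = turned anticlockwise seen from above. Range -0.5 to 1.65; it starts 0.7 to 1.4 off. It turns stiffly (0.04 N m) and stays where it is left; it has no stop at 0.
- stud_grip (a point): Point on the stud's upright axis to grip, 20 mm above the frame's top: tumbler frame (0, -85, 120) mm. The stud is an upright steel blade 32 mm long (own x, turns with it) x 10 mm thick (own y), from 3 to 30 mm above the frame, with a dark slot line along its top. Grip it across its thickness.
- ball_center (a point): Centre of the ball finial, a plain light-wood ball 56 mm in diameter with a flat foot 24 mm across, so that it stands with its centre 25 mm above its support. About 65 g. It stands on the bench among the other turnings.
- ball: The same ball finial; origin at the centre of its foot, z up.
- spindle: Slim turned spindle of the same wood, 40 mm wide, 98 mm high, standing near the ball; leave it. Origin under its centre. The ball, spindle and mushroom knob change places between starts.
- mushroom: Small mushroom-shaped knob of the same wood, 52 mm wide, 40 mm high; leave it. Origin under its centre.
- driver: Screwdriver lying on the bench; leave it.
- mallet: Hammer with a wooden handle lying at the left; leave it.
- glue: White glue bottle, 56 mm wide, 150 mm high; leave it.
- plane: Block plane, 160 x 50 mm, about 60 mm high; leave it.
- square: Try square with a wooden stock lying at the left; leave it.
- offcut: Light-wood offcut, 180 x 60 x 35 mm; leave it.
- hatch_press (a point): Point on the hatch's outer face, 150 mm from the hinge, mid-width: a good place to push and press (any plain plate 60 to 165 mm from the hinge will do). Open, the outer face looks away from the well, to the tumbler's +y: push it over from there and down.
- hatch_edge (a point): Middle of the hatch's free edge, on the outer face, 215 mm from the hinge. Fully open it is about 210 mm above the hinge and 46 mm beyond it in the tumbler's +y.
Not all that is in view belongs to the job. What is shaped like the ball but purple, red or yellow is not meant.

How it is judged:
On the way, in this order (a step that is already met when the one before it is completed fails the run):
1. the ball finial rests on the bottom of the well, let go (x of ball_center in the frame of tumbler between -0.075 and 0.075 m and y of ball_center in the frame of tumbler between -0.05 and 0.07 m and z of ball_center in the frame of tumbler between 0 and 0.06 m and linear speed of ball below 0.03 m/s and contact force between ball and the fingers below 0.05 N), for 0.2 s.
2. the stud is turned in line with the hatch's slot while the hatch is still open (value of joint stud between -0.12 and 0.12 rad and value of joint hatch above 1 rad and velocity of joint stud between -0.3 and 0.3 rad/s), for 0.2 s.
At the end, for the whole second after the job is handed in: The robot is pressing the hatch (more than 2 N) and holds it within 0.025 rad of flush, the stud is within 0.12 rad of in line with the slot, and the ball finial rests on the bottom of the well, untouched (all of step 1 and value of joint hatch below 0.025 rad and (contact force between hatch and the fingers above 2 N or contact force between hatch and the arm above 2 N) and contact force between hatch and ball below 0.1 N and value of joint stud between -0.12 and 0.12 rad); the arm keeps its last pose, push and grip.
It fails at once if the ball is dropped into the well: it moves faster than 0.6 m/s there (horizontal distance between ball_center and well_floor below 0.08 m and z of ball_center in the frame of tumbler below 0.1 m and linear speed of ball above 0.6 m/s).
It fails at once if the ball is pressed or knocked hard against the tumbler (over 30 N) (contact force between ball and tumbler above 30 N).
It fails at once if the hatch is forced (over 60 N) (contact force between hatch and the fingers above 60 N or contact force between hatch and the arm above 60 N).
It fails at once if another turning or tool is moved more than 40 mm (distance of any of spindle, mushroom, driver, mallet, glue, plane, square, offcut from where it was at the start of the episode above 0.04 m).
It also fails if it takes over 72 s, if anything falls off the work surface, if the arm or the gripper's body presses on something with over 40 N, if the wrist force passes 120 N, or if a joint passes its speed limit or range.

### The arm

A 6-joint arm with a two-finger parallel gripper is mounted at the origin on the work surface. World frame = base frame: x ahead of the robot, y to its left, z up, the work surface at z = 0. Lengths are in m, angles in rad, forces in N, time in s.
With the tool pointing down it reaches from about 0.375 to 0.9 m from the base axis. Payload 3.1 kg.
Tool frame: the origin (TCP) lies at the centre of the arm's flange, where the gripper is bolted on; the fingertips stand robot.tip_extent ahead of it and the grasp point (between the pads) lies 164 mm ahead of it (robot.tip_extent is the distance from the TCP to the fingertips, in m); z points along the fingers, y is the line along which they close (so a half turn about z gives the same grasp; the last joint's range is limited). The gripper opens to 87 mm and grips with 3 to 60 N. Pads are 19 mm wide; open, the fingers measure 117 mm over their backs; the gripper's body (75 mm by 190 mm) begins 51 mm behind the grasp point.
Start: joints at [1.067, 0.527, 1.433, -0, 1.181, -0.178], TCP at [0.199, 0.592, 0.405] pointing down, gripper open.
Joint ranges: [-3.08, 3.08], [-0.75, 2.2], [0.22, 2.44], [-1.43, 4.57], [0, 2.65], [-2.85, 2.85]. Speed limits (rad/s): [2.79, 2.79, 3.14, 3.14, 3.14, 3.14].

### API

Orientations are given as a unit quaternion [x, y, z, w].
In Python, from rig import get_obs, camera, hand_in, cut_out, robot gives the robot as it stands.
- The arm moves only by the tool step_arm, never from a script. Its argument "rows" is a list of rows, each a list of 6 numbers: the shift along the world's x, y, z in m, then the turn, a rotation vector about the world's x, y, z in degrees. A call has 1 to 12 rows; each row shifts and turns the commanded pose from where the row before left it; what a row does not reach is not made up. A row lasts 1/8 s, in which the tool goes at most 62.5 mm and 10.7 degrees, less where a joint would pass 70% of its speed; a pose out of reach is approached as far as the arm can. A call is refused whole if a number of a shift passes 0.0625 or a number of a turn 10.7, either way. A call with a gripper value outside its range is refused whole. "jaw" is the finger opening in m, from 0 to 0.087, set as the call begins (left out, the last holds). The fingers move at their own pace and stop on an object; "squeeze" is the grip in N (left out, the last holds). Time passes only in rows, so rows that do not move let the fingers close. It gives the time, the measured TCP pose, the force, the opening and the grip force at its end, in the units of the state.
- get_obs(): the state, without advancing time (a new reading comes with each control period).
- camera(name): name is "scene" or "top" or "wrist"; returns a dict with "pixels" (480x640x3 uint8, blue, green, red), "depth" (480x640 float32, m along the optical axis (not along the pixel's ray), 0 where there is no reading), "fov_y" (degrees; the focal length in pixels is half the picture's height over the tangent of half this angle, whatever the lens; pixels are square), "cx", "cy" (the principal point, pixels), "k1" (the pictures are not rectified: a ray, as slopes to the right and down, at radius r is drawn at 1 + k1 r^2 times it, then the intrinsics apply), "extrinsics" (4x4, takes a point from camera to world coordinates); the wrist camera has in their place "mount" (4x4, takes a point from camera to tool coordinates, whose origin is the TCP and whose axes are the flange's). Camera axes: x right, y up, looking along -z (the intrinsics and any distortion apply to the point x, -y, -z); pixel columns grow to the right and rows downward; lengths in m; the calibration is good to about 2 mm. A picture is of the moment at which its call begins: read the wrist's pose just before it.
- hand_in(): hands the job in; it is judged then, once.
Trained networks look in the newest picture that a camera, given by its name, has taken for a name from the list of things; names that differ only in an ending like _2 or _b are one class to them, and where a whole thing is asked for, a point or a joint stands for the part that bears it (a point fixed in the world has none). Each returns a list of dicts, best first, with "confidence" (0 to 1); they miss things now and then, are a little off and sometimes report something else, mostly with a low value. They report only what shows in the picture. A call takes as long as a camera call. They do not tell look-alikes from the thing itself.
- cut_out(label, camera): "region" (480x640 bool, what is visible of it) and "extent" ([centre column, centre row, width, height] in pixels, round what is visible of it).
The state is a dict: "time": time; "q": joint angles; "joint_velocities": joint speeds; "joint_torque": joint torques, N m; "position": TCP position; "tool_rot": TCP orientation; "ft_force": force on the tool from outside, world axes, zero at the start; "moment": the same for the moment, N m; "grip_width": finger opening in m; "grip_force": force on a finger pad.
Only numpy, scipy, OpenCV 4.12 (cv2) and the standard library are available. Lean on these libraries where they do the work, as an engineer would, in place of code of your own. Each camera call takes 0.05 s, during which the arm holds its last target. There are 200 camera calls.

## Working session

There is one attempt and no reset: what is moved stays moved. The work goes in short steps, Python scripts to look and compute and a tool call to move; the robot and the scene stay as the last step left them, time stands still between calls to the robot, and variables do not carry over. Pictures are saved under pics/ and viewed, at most 10 in all, crops included, and the job is handed in when it is done.

Besides the shell and the picture viewer there is one more tool, called after ">>>" by a JSON object that holds its "name" and its "arguments", one argument or row to a line. step_arm: Moves the arm, as the interface text tells. Its arguments: {"type":"object","properties":{"rows":{"type":"array"},"jaw":{"type":"number"},"squeeze":{"type":"number"}},"required":["rows"]}

```bash
ls; mkdir -p pics
cat > h.py <<'E'
import numpy as np, cv2
from rig import get_obs, camera, hand_in, cut_out, robot
from scipy.spatial.transform import Rotation as R
def ext(c, ob=None):
    if 'extrinsics' in c: return np.array(c['extrinsics'])
    T=np.eye(4); T[:3,:3]=R.from_quat(ob['tool_rot']).as_matrix(); T[:3,3]=ob['position']
    return T@np.array(c['mount'])
def cal(c):
    f=240/np.tan(np.radians(c['fov_y'])/2)
    K=np.array([[f,0,c['cx']],[0,f,c['cy']],[0,0,1.]])
    return K,np.array([c['k1'],0,0,0,0.])
def rays(c,uv):
    K,d=cal(c); p=cv2.undistortPoints(np.array(uv,float).reshape(-1,1,2),K,d).reshape(-1,2)
    return np.c_[p[:,0],-p[:,1],-np.ones(len(p))]
def pts(c,uv,ob=None):
    uv=np.array(uv).reshape(-1,2); z=c['depth'][uv[:,1].astype(int),uv[:,0].astype(int)]
    P=rays(c,uv)*z[:,None]; T=ext(c,ob); return (P@T[:3,:3].T+T[:3,3]), z>0
def proj(c,X,ob=None):
    T=np.linalg.inv(ext(c,ob)); P=np.atleast_2d(X)@T[:3,:3].T+T[:3,3]; P=P*[1,-1,-1]
    K,d=cal(c); return cv2.projectPoints(P.reshape(-1,1,3),np.zeros(3),np.zeros(3),K,d)[0].reshape(-1,2)
def region_pts(c,reg,ob=None):
    v,u=np.nonzero(reg); P,ok=pts(c,np.c_[u,v],ob); return P[ok]
E
python3 - <<'E'
from h import *
print(get_obs(), robot.tip_extent)
for n in ['scene','top']:
    c=camera(n); cv2.imwrite(f'pics/{n}0.png',c['pixels']); print(n,c['fov_y'],c['k1'],np.round(c['extrinsics'],3).tolist())
    for l in ['tumbler','ball','spindle','mushroom','stud','hatch','hatch_slot','glue','plane','driver','mallet','square','offcut']:
        for r in cut_out(l,n)[:3]:
            P=region_pts(c,r['region']); 
            if len(P): print(l,round(r['confidence'],2),np.round(r['extent']).tolist(),'med',np.round(np.median(P,0),3),'lo',np.round(np.percentile(P,3,axis=0),3),'hi',np.round(np.percentile(P,97,axis=0),3))
E
```

```text
pics
{'time': 0.0, 'q': array([ 1.06751005e+00,  5.28446895e-01,  1.43387694e+00,  2.07614769e-06,
        1.18135512e+00, -1.78464505e-01]), 'joint_velocities': array([-0.00082071, -0.00072758, -0.00017028,  0.00082382,  0.00096939,
       -0.00029495]), 'joint_torque': array([-1.18498414e-03, -4.40038562e+01, -1.76590848e+01,  6.32358156e-02,
        5.83539088e-02, -1.76156364e-04]), 'position': array([0.19925037, 0.59203799, 0.40379112]), 'tool_rot': array([ 1.61698134e-01,  9.86839716e-01, -9.82807434e-04, -3.49642064e-04]), 'ft_force': array([-0.61576917, -0.08192297, -0.18447194]), 'moment': array([0.00378203, 0.00705582, 0.01749882]), 'grip_force': 0.0, 'grip_width': 0.08675374838577912} 0.1822
scene 45.94855522659853 -0.17962984967277587 [[0.744, -0.398, 0.537, 1.318], [0.668, 0.423, -0.612, -0.86], [0.017, 0.814, 0.581, 0.926], [0.0, 0.0, 0.0, 1.0]]
tumbler 0.65 [352.0, 197.0, 132.0, 173.0] med [0.54  0.18  0.103] lo [ 0.418 -0.017  0.015] hi [0.698 0.267 0.303]
ball 0.84 [140.0, 343.0, 22.0, 25.0] med [ 0.482 -0.493  0.043] lo [ 0.46  -0.512  0.019] hi [ 0.496 -0.468  0.05
[... 4113 characters left out ...]
 hi [ 0.724 -0.344  0.03 ]
driver 0.62 [152.0, 244.0, 60.0, 35.0] med [0.584 0.498 0.009] lo [ 0.523  0.434 -0.002] hi [0.609 0.612 0.022]
mallet 0.89 [179.0, 301.0, 36.0, 90.0] med [0.411 0.421 0.022] lo [0.264 0.379 0.004] hi [0.507 0.483 0.03 ]
mallet 0.53 [154.0, 243.0, 57.0, 33.0] med [0.584 0.498 0.009] lo [ 0.522  0.434 -0.002] hi [0.605 0.61  0.022]
square 0.92 [153.0, 243.0, 56.0, 33.0] med [0.585 0.496 0.009] lo [ 0.522  0.434 -0.001] hi [0.608 0.61  0.023]
square 0.66 [266.0, 245.0, 128.0, 107.0] med [0.531 0.155 0.099] lo [0.412 0.001 0.016] hi [0.682 0.261 0.31 ]
offcut 0.57 [360.0, 176.0, 31.0, 61.0] med [ 0.769 -0.123  0.035] lo [ 0.688 -0.16   0.016] hi [ 0.856 -0.088  0.041]
```

Run:
```python
import cv2
a=cv2.imread('pics/scene0.png')[130:400,100:480]; b=cv2.imread('pics/top0.png')[150:350,130:510]
cv2.imwrite('pics/v1.png',cv2.resize(a,None,fx=2.1,fy=2.1,interpolation=cv2.INTER_CUBIC))
cv2.imwrite('pics/v2.png',cv2.resize(b,None,fx=2.1,fy=2.1,interpolation=cv2.INTER_CUBIC))
```

```text
(no output)
```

View pics/v1.png

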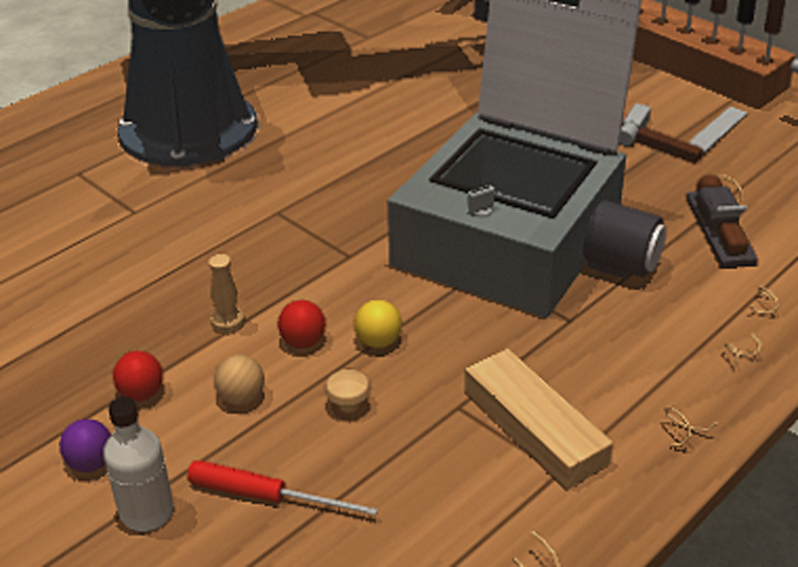

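View pics/v2.png

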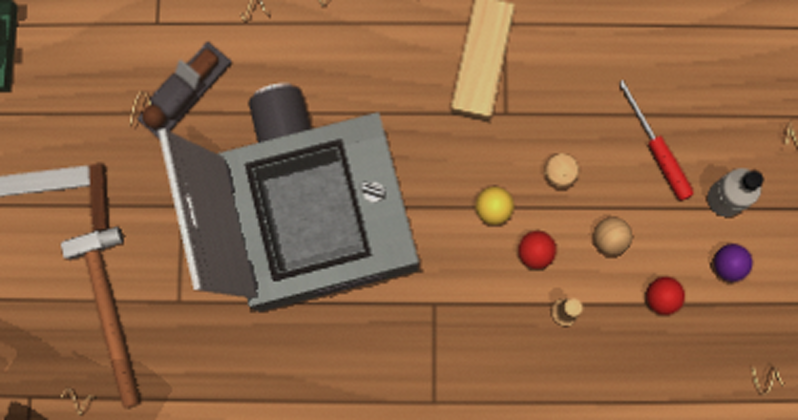

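Scene picture: the wooden ball is at about (214,312), with look-alikes in red, yellow and purple. The stud is at about (329,225), and the open hatch is behind the well. In the top picture the ball is at about (421,263) and the stud at about (308,241).

```bash
cat >> h.py <<'E'
from scipy.optimize import least_squares
def tumbler_fit(P):
    # P points of frame top (z~0.1): rect fit
    xy=P[(abs(P[:,2]-0.1)<.006)][:,:2]; return cv2.minAreaRect(xy.astype(np.float32))
def sphere(P,r=.028):
    s=least_squares(lambda c:np.linalg.norm(P-c,axis=1)-r,np.median(P,0)-[0,0,.01],loss='soft_l1',f_scale=.002); return s.x, np.sqrt(np.mean(s.fun**2))
E
python3 - <<'E'
from h import *
A=[]
for n,px in [('scene',(214,312)),('top',(421,263))]:
    c=camera(n); v,u=np.mgrid[0:480,0:640]; P,ok=pts(c,np.c_[u.ravel(),v.ravel()]); P[~ok]=9
    P0,_=pts(c,[px]); sel=(np.linalg.norm(P-(P0[0]-[0,0,.02]),axis=1)<.045)&(P[:,2]>.012)
    print(n,'ball',sphere(P[sel]),sel.sum())
    g=(P[:,0]>.36)&(P[:,0]<.72)&(P[:,1]>-.06)&(P[:,1]<.33)&(abs(P[:,2]-.1)<.004)
    Q=P[g]; A.append(Q); print(n,'rect',tumbler_fit(Q),np.median(Q[:,2]))
    g=(P[:,0]>.36)&(P[:,0]<.72)&(P[:,1]>.15)&(P[:,1]<.35)&(P[:,2]>.13)&(P[:,2]<.4)
    H=P[g]; m=H.mean(0); w=np.linalg.svd(H-m,full_matrices=False)[2]; nn=w[2]; print('hatch',m,nn,'hinge dir',np.degrees(np.arctan2(-nn[0],nn[1])), 'tilt',np.degrees(np.arcsin(nn[2])))
    g=(np.linalg.norm(P[:,:2]-[.557,.03],axis=1)<.035)&(P[:,2]>.118)&(P[:,2]<.14)
    S=P[g]; print('stud',S.mean(0),len(S),tumbler_fit(S-[0,0,.025]))
print('both',tumbler_fit(np.vstack(A)))
E
```

```text
scene ball (array([ 0.50627311, -0.30870186,  0.02611331]), np.float64(0.0019656611760463837)) 426
scene rect ((0.5331321954727173, 0.1165839433670044), (0.2242703139781952, 0.2510121166706085), 14.96152400970459) 0.10164632190694833
hatch [0.5043643  0.24060199 0.22569363] [-0.25567043  0.94950202 -0.18187508] hinge dir 15.070472716082286 tilt -10.478996843903412
stud [0.55752483 0.03194693 0.12736857] 79 ((0.5568736791610718, 0.03314827010035515), (0.03118678368628025, 0.01327856257557869), 70.58500671386719)
top ball (array([ 0.50667292, -0.31201066,  0.02555925]), np.float64(0.0026416768766106997)) 265
top rect ((0.533754289150238, 0.11262664198875427), (0.22193379700183868, 0.23978325724601746), 14.673534393310547) 0.10003655681894852
hatch [0.49661504 0.2395946  0.2382685 ] [-0.25222988  0.94754918 -0.19629222] hinge dir 14.906016142469314 tilt -11.320221254010498
stud [0.55402032 0.02970075 0.12865092] 44 ((0.5552438497543335, 0.030916186049580574), (0.03069324791431427, 0.010237839072942734), 70.27616119384766)
both ((0.5331321954727173, 0.1165839433670044), (0.2242703139781952, 0.2510121166706085), 14.96152400970459)
```

Tumbler yaw is about 14.9°, centre about (0.534, 0.113). The stud is at about (0.556, 0.031), its blade at 70.4° in world, so it is about +0.97 rad off. The ball centre is (0.5065, -0.310, 0.025), at the expected height.

I'll move over to the ball with the jaw line along the tumbler's x.

>>> {"name": "step_arm", "arguments": {
  "rows": [
    [0.024, -0.044, 0.034, 0, 0, -5.65],
    [0.024, -0.044, 0.034, 0, 0, -5.65],
    [0.024, -0.044, 0.034, 0, 0, -5.65],
    [0.024, -0.044, 0.034, 0, 0, -5.65],
    [0.024, -0.044, 0, 0, 0, -5.65],
    [0.024, -0.044, 0, 0, 0, -5.65],
    [0.024, -0.044, 0, 0, 0, -5.65],
    [0.024, -0.044, 0, 0, 0, -5.65],
    [0.024, -0.044, 0, 0, 0, -5.65],
    [0.024, -0.044, 0, 0, 0, -5.65]
  ],
  "jaw": 0.087
}}

```text
time: 2.75
position: [0.4398, 0.1508, 0.541]
tool_rot: [0.611, 0.792, 0.0, 0.0]
ft_force: [0.1, 0.6, 1.2]
grip_width: 0.0872
grip_force: 0.0
```

>>> {"name": "step_arm", "arguments": {
  "rows": [
    [0.0067, -0.046, -0.018, 0, 0, 0],
    [0.0067, -0.046, -0.018, 0, 0, 0],
    [0.0067, -0.046, -0.018, 0, 0, 0],
    [0.0067, -0.046, -0.018, 0, 0, 0],
    [0.0067, -0.046, -0.018, 0, 0, 0],
    [0.0067, -0.046, -0.018, 0, 0, 0],
    [0.0067, -0.046, -0.018, 0, 0, 0],
    [0.0067, -0.046, -0.018, 0, 0, 0],
    [0.0067, -0.046, -0.018, 0, 0, 0],
    [0.0067, -0.047, -0.018, 0, 0, 0],
    [0, 0, 0, 0, 0, 0]
  ]
}}

```text
time: 4.12
position: [0.5064, -0.3121, 0.3592]
tool_rot: [0.611, 0.792, -0.0, -0.0]
ft_force: [-1.0, 1.3, 0.4]
grip_width: 0.0868
grip_force: 0.0
```

Run:
```python
from h import *
ob=get_obs(); c=camera('wrist'); cv2.imwrite('pics/w1.png',c['pixels']); print(ob['position'],np.round(c['mount'],3).tolist())
v,u=np.mgrid[0:480,0:640]; P,ok=pts(c,np.c_[u.ravel(),v.ravel()],ob); P[~ok]=9
sel=(np.linalg.norm(P-[.5065,-.31,.025],axis=1)<.045)&(P[:,2]>.012); print(sphere(P[sel]),sel.sum(),proj(c,[.5065,-.31,.025],ob))
for r in cut_out('ball','wrist')[:4]: print(r['confidence'],r['extent'],np.median(region_pts(c,r['region'],ob),0))
```

```text
[ 0.50640121 -0.31207944  0.3591571 ] [[-0.0, 0.955, 0.297, 0.083], [1.0, -0.0, 0.001, -0.0], [0.001, 0.297, -0.955, 0.02], [0.0, 0.0, 0.0, 1.0]]
(array([ 0.50615689, -0.3104546 ,  0.02483323]), np.float64(0.0005315082253764691)) 3659 [[322.69634598 218.8138598 ]]
0.97 [445.5, 25.1, 84.7, 50.3] [ 0.54885121 -0.15059969  0.04391732]
0.9 [233.9, 395.2, 60.4, 38.5] [ 0.47076398 -0.4783453   0.04653608]
0.87 [202.7, 274.6, 67.7, 57.6] [ 0.41992337 -0.37169183  0.04291336]
0.79 [321.3, 220.9, 68.6, 66.5] [ 0.50463286 -0.30480979  0.0456784 ]
```

View pics/w1.png

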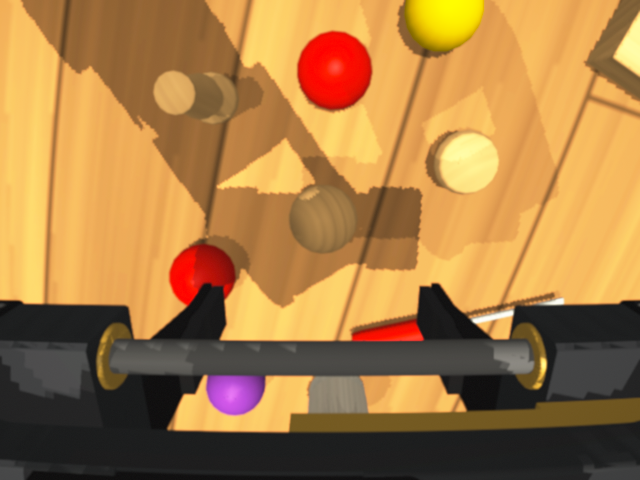

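The wooden ball is at (321,219), under the gripper. The sphere fit agrees: (0.506, -0.3105, 0.0248). I'll lower with the grasp point about 12 mm above the ball's centre, so that the gripper body clears the seal later.

>>> {"name": "step_arm", "arguments": {
  "rows": [
    [0, 0.0015, -0.045, 0, 0, 0],
    [0, 0, -0.045, 0, 0, 0],
    [0, 0, -0.04, 0, 0, 0],
    [0, 0, -0.018, 0, 0, 0],
    [0, 0, -0.01, 0, 0, 0],
    [0, 0, 0, 0, 0, 0]
  ]
}}

```text
time: 4.97
position: [0.5067, -0.307, 0.2033]
tool_rot: [0.609, 0.793, -0.0, 0.0]
ft_force: [0.4, -0.3, -0.2]
grip_width: 0.0867
grip_force: 0.0
```

>>> {"name": "step_arm", "arguments": {
  "rows": [
    [0, 0, 0, 0, 0, 0],
    [0, 0, 0, 0, 0, 0],
    [0, 0, 0, 0, 0, 0],
    [0, 0, 0, 0, 0, 0],
    [0, 0, 0, 0, 0, 0],
    [0, 0, 0, 0, 0, 0]
  ],
  "jaw": 0.03,
  "squeeze": 12
}}

```text
time: 5.72
position: [0.5065, -0.3073, 0.203]
tool_rot: [0.61, 0.793, -0.0, 0.0]
ft_force: [0.1, 0.1, 3.5]
grip_width: 0.0546
grip_force: 12.0
```

>>> {"name": "step_arm", "arguments": {
  "rows": [
    [0, 0, 0.02, 0, 0, 0],
    [0, 0, 0.03, 0, 0, 0],
    [0, 0, 0.05, 0, 0, 0],
    [0, 0, 0.06, 0, 0, 0],
    [0, 0, 0, 0, 0, 0]
  ]
}}

```text
time: 6.35
position: [0.5076, -0.3081, 0.3678]
tool_rot: [0.609, 0.793, -0.0, 0.006]
ft_force: [0.4, 0.2, -1.4]
grip_width: 0.0548
grip_force: 12.0
```

>>> {"name": "step_arm", "arguments": {
  "rows": [
    [0.003, 0.02, 0.02, 0, 0, 0],
    [0.003, 0.042, 0.02, 0, 0, 0],
    [0.003, 0.05, 0.01, 0, 0, 0],
    [0.003, 0.05, 0, 0, 0, 0],
    [0.003, 0.05, 0, 0, 0, 0],
    [0.003, 0.05, 0, 0, 0, 0],
    [0.003, 0.05, 0, 0, 0, 0],
    [0.003, 0.05, 0, 0, 0, 0],
    [0.003, 0.035, 0, 0, 0, 0],
    [0.002, 0.016, 0, 0, 0, 0],
    [0, 0, 0, 0, 0, 0],
    [0, 0, 0, 0, 0, 0]
  ]
}}

```text
time: 7.85
position: [0.5353, 0.105, 0.4124]
tool_rot: [0.61, 0.793, -0.001, -0.0]
ft_force: [0.3, -0.6, -1.1]
grip_width: 0.0546
grip_force: 12.0
```

Run:
```python
from h import *
ob=get_obs(); print(ob['position'],ob['grip_width'])
C=np.array([.534,.113]); a=np.radians(14.9); Rz=np.array([[np.cos(a),-np.sin(a)],[np.sin(a),np.cos(a)]])
ims=[]
for n in ['scene','top']:
    c=camera(n); v,u=np.mgrid[0:480,0:640]; P,ok=pts(c,np.c_[u.ravel(),v.ravel()]); P[~ok]=9
    g0=np.r_[ob['position'][:2],ob['position'][2]-.178]
    d=np.linalg.norm(P-g0,axis=1); hsv=cv2.cvtColor(c['pixels'],cv2.COLOR_BGR2HSV).reshape(-1,3)
    sel=(d<.045)&(hsv[:,1]>60)&(hsv[:,0]<30); print(n,sel.sum(), sphere(P[sel]) if sel.sum()>20 else '', 'expected',g0)
    p=proj(c,g0)[0].astype(int); im=c['pixels'][max(0,p[1]-90):p[1]+90,max(0,p[0]-120):p[0]+120]; ims.append(cv2.resize(im,(400,300)))
cv2.imwrite('pics/s2.png',np.hstack(ims))
```

```text
[0.53529891 0.10497108 0.4124418 ] 0.054564759125468286
scene 461 (array([0.53497724, 0.10330397, 0.23764147]), np.float64(0.004743299040791037)) expected [0.53529891 0.10497108 0.2344418 ]
top 0  expected [0.53529891 0.10497108 0.2344418 ]
```

View pics/s2.png

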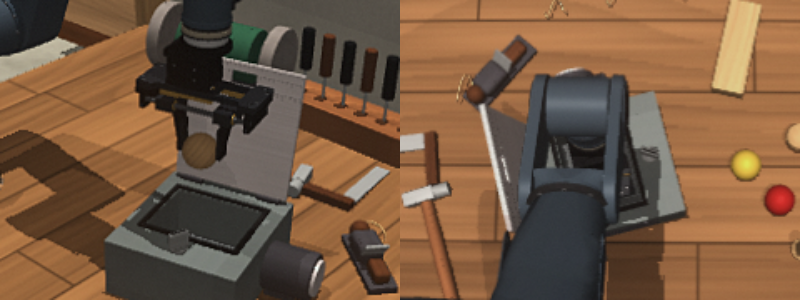

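The scene picture shows the ball held between the fingertips at (200,150), above the well, with the body spanning along the tumbler's x. I'll lower it gently.

>>> {"name": "step_arm", "arguments": {
  "rows": [
    [0, 0, -0.03, 0, 0, 0],
    [0, 0, -0.04, 0, 0, 0],
    [0, 0, -0.04, 0, 0, 0],
    [0, 0, -0.03, 0, 0, 0],
    [0, 0, -0.02, 0, 0, 0],
    [0, 0, -0.01, 0, 0, 0],
    [0, 0, -0.006, 0, 0, 0],
    [0, 0, 0, 0, 0, 0],
    [0, 0, 0, 0, 0, 0]
  ]
}}

```text
time: 9.07
position: [0.5357, 0.1058, 0.2375]
tool_rot: [0.61, 0.793, 0.0, 0.001]
ft_force: [0.5, -0.3, -0.6]
grip_width: 0.0544
grip_force: 12.0
```

>>> {"name": "step_arm", "arguments": {
  "rows": [
    [0, 0, -0.003, 0, 0, 0],
    [0, 0, -0.002, 0, 0, 0],
    [0, 0, -0.002, 0, 0, 0],
    [0, 0, -0.002, 0, 0, 0],
    [0, 0, 0, 0, 0, 0]
  ]
}}

```text
time: 9.7
position: [0.5353, 0.1058, 0.2275]
tool_rot: [0.61, 0.793, -0.0, -0.0]
ft_force: [-0.4, -0.7, -0.4]
grip_width: 0.0545
grip_force: 12.0
```

>>> {"name": "step_arm", "arguments": {
  "rows": [
    [0, 0, -0.0015, 0, 0, 0],
    [0, 0, -0.001, 0, 0, 0],
    [0, 0, 0, 0, 0, 0]
  ]
}}

```text
time: 10.07
position: [0.5354, 0.1058, 0.2252]
tool_rot: [0.61, 0.793, -0.0, -0.0]
ft_force: [-0.2, 0.3, -0.6]
grip_width: 0.0546
grip_force: 12.0
```

>>> {"name": "step_arm", "arguments": {
  "rows": [
    [0, 0, -0.001, 0, 0, 0],
    [0, 0, -0.001, 0, 0, 0],
    [0, 0, 0, 0, 0, 0]
  ]
}}

```text
time: 10.45
position: [0.5354, 0.1058, 0.2232]
tool_rot: [0.61, 0.793, -0.0, -0.0]
ft_force: [0.1, 0.0, 0.4]
grip_width: 0.0546
grip_force: 12.0
```

>>> {"name": "step_arm", "arguments": {
  "rows": [
    [0, 0, -0.001, 0, 0, 0],
    [0, 0, 0, 0, 0, 0]
  ]
}}

```text
time: 10.7
position: [0.5354, 0.1058, 0.223]
tool_rot: [0.609, 0.793, 0.0, 0.0]
ft_force: [-1.9, -0.2, 4.5]
grip_width: 0.0545
grip_force: 12.0
```

>>> {"name": "step_arm", "arguments": {
  "rows": [
    [0, 0, -0.001, 0, 0, 0],
    [0, 0, 0, 0, 0, 0]
  ]
}}

```text
time: 10.95
position: [0.5353, 0.1058, 0.2229]
tool_rot: [0.609, 0.793, 0.0, 0.0]
ft_force: [-3.4, -0.2, 12.5]
grip_width: 0.0548
grip_force: 12.0
```

Contact is at the expected height. I'll back off the preload and release.

>>> {"name": "step_arm", "arguments": {
  "rows": [
    [0, 0, 0.001, 0, 0, 0],
    [0, 0, 0, 0, 0, 0]
  ]
}}

```text
time: 11.2
position: [0.5354, 0.1058, 0.223]
tool_rot: [0.61, 0.793, 0.0, 0.0]
ft_force: [-2.1, -0.6, 7.2]
grip_width: 0.055
grip_force: 12.0
```

>>> {"name": "step_arm", "arguments": {
  "rows": [
    [0, 0, 0, 0, 0, 0],
    [0, 0, 0, 0, 0, 0],
    [0, 0, 0, 0, 0, 0],
    [0, 0, 0, 0, 0, 0]
  ],
  "jaw": 0.085
}}

```text
time: 11.7
position: [0.5354, 0.1058, 0.222]
tool_rot: [0.61, 0.793, -0.0, -0.0]
ft_force: [0.7, 0.2, -0.6]
grip_width: 0.0828
grip_force: 0.0
```

>>> {"name": "step_arm", "arguments": {
  "rows": [
    [0, 0, 0.02, 0, 0, 0],
    [0, 0, 0.04, 0, 0, 0],
    [0, 0, 0.05, 0, 0, 0],
    [0, 0, 0.04, 0, 0, 0],
    [0.004, -0.04, 0, 0, 0, 0],
    [0.008, -0.05, 0, 0, 0, 0],
    [0.008, -0.05, 0, 0, 0, 0],
    [0, 0, 0, 0, 0, 0]
  ]
}}

```text
time: 12.7
position: [0.5562, -0.0375, 0.3723]
tool_rot: [0.611, 0.791, 0.0, 0.001]
ft_force: [0.4, 1.3, -0.2]
grip_width: 0.0851
grip_force: 0.0
```

Run:
```python
from h import *
ob=get_obs(); print(ob['position'])
C=np.array([.534,.113]); a=np.radians(14.9); Rz=np.array([[np.cos(a),-np.sin(a)],[np.sin(a),np.cos(a)]])
c=camera('wrist'); cv2.imwrite('pics/w3.png',c['pixels'])
v,u=np.mgrid[0:480,0:640]; P,ok=pts(c,np.c_[u.ravel(),v.ravel()],ob); P[~ok]=9
hsv=cv2.cvtColor(c['pixels'],cv2.COLOR_BGR2HSV).reshape(-1,3)
T=(P[:,:2]-C)@Rz
s=(abs(T[:,0])<.07)&(T[:,1]>-.046)&(T[:,1]<.066)&(P[:,2]<.095)&(P[:,2]>.03)&(hsv[:,1]>60)
if s.sum()>50:
    b,e=sphere(P[s]); print('ball',b,e,'tumbler',(b[:2]-C)@Rz)
f=(abs(P[:,2]-.1)<.003)&(abs(T[:,0])<.13)&(abs(T[:,1])<.14); print('frame z',np.median(P[f,2]))
s=(np.linalg.norm(P[:,:2]-[.556,.031],axis=1)<.03)&(abs(P[:,2]-.13)<.004); S=P[s]
print('stud',len(S),np.median(S,0),cv2.minAreaRect(S[:,:2].astype(np.float32)))
m=S[:,:2].mean(0); w,V=np.linalg.eigh(np.cov((S[:,:2]-m).T)); print('pca',m,np.degrees(np.arctan2(V[1,1],V[0,1])))
```

```text
[ 0.55616233 -0.03746423  0.37229031]
ball [0.53554132 0.10321198 0.04490955] 0.0006170169624656003 tumbler [-0.00102733 -0.00985523]
frame z 0.09983831777909685
stud 1078 [0.55489439 0.03480822 0.12962103] ((0.5549997687339783, 0.03439181298017502), (0.03185325115919113, 0.010279822163283825), 71.46818542480469)
pca [0.55491011 0.03464647] 71.39044297627512
```

View pics/w3.png

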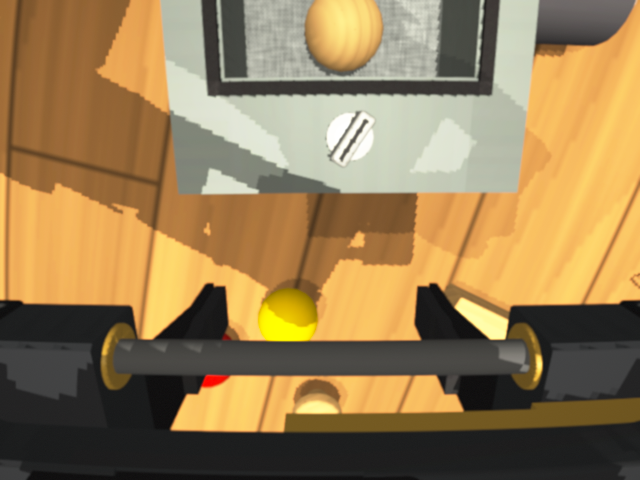

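The ball stands upright in the well: centre z 0.0449 m, tumbler frame (-1, -10) mm. The stud is at (350,138), its blade tilted anticlockwise of the frame edge. I'll move over it with the jaws turned across its thickness and measure again.

>>> {"name": "step_arm", "arguments": {
  "rows": [
    [0, 0.018, 0.002, 0, 0, -8.3],
    [0, 0.018, 0.002, 0, 0, -8.3],
    [-0.001, 0.018, 0.002, 0, 0, -8.3],
    [0, 0.018, 0.002, 0, 0, -8.4],
    [0, 0, 0, 0, 0, 0],
    [0, 0, 0, 0, 0, 0],
    [0, 0, 0, 0, 0, 0]
  ],
  "jaw": 0.045
}}

```text
time: 13.62
position: [0.5543, 0.0375, 0.3801]
tool_rot: [0.811, 0.585, -0.0, -0.0]
ft_force: [-0.3, 0.4, 0.5]
grip_width: 0.045
grip_force: 0.0
```

```bash
cat > st.py <<'E'
from h import *
def stud(save=None):
    ob=get_obs(); tr=ob['tool_rot']; c=camera('wrist')
    if save: cv2.imwrite(save,c['pixels'])
    v,u=np.mgrid[0:480,0:640]; P,ok=pts(c,np.c_[u.ravel(),v.ravel()],ob); P[~ok]=9
    print('tcp',np.round(ob['position'],4),'jaw dir',2*np.degrees(np.arctan2(tr[1],tr[0]))-90)
    s=(np.linalg.norm(P[:,:2]-[.556,.033],axis=1)<.025)&(abs(P[:,2]-.13)<.003); S=P[s][:,:2].astype(np.float32)
    print('stud',len(S),np.median(P[s],0)); print(cv2.minAreaRect(S))
    m=S.mean(0); w,V=np.linalg.eigh(np.cov((S-m).T)); b=np.degrees(np.arctan2(V[1,1],V[0,1]))
    # front face edge of frame: farthest -y' frame points per x' bin
    C=np.array([.534,.113]); a=np.radians(14.9); Rz=np.array([[np.cos(a),-np.sin(a)],[np.sin(a),np.cos(a)]])
    T=(P[:,:2]-C)@Rz; f=(abs(P[:,2]-.1)<.004)&(abs(T[:,0])<.1)&(T[:,1]<-.06)&(T[:,1]>-.14); F=T[f]
    bx=np.arange(-.1,.1,.01); e=[(x+.005,F[(F[:,0]>x)&(F[:,0]<x+.01)][:,1].min()) for x in bx if ((F[:,0]>x)&(F[:,0]<x+.01)).sum()>5]
    e=np.array(e); k=np.polyfit(e[:,0],e[:,1],1); print('edge n',len(e),'yaw',14.9+np.degrees(np.arctan(k[0])),'y0',k[1])
    sl=(abs(P[:,2]-.104)<.002)&(abs(T[:,0])<.1)
    print('blade',b,'centre',m)
E
python3 -c "
from st import *
stud('pics/w4.png')"
```

```text
tcp [0.5543 0.0375 0.3801] jaw dir -18.362311677449227
stud 776 [0.55541229 0.03530939 0.1297881 ]
((0.5550872087478638, 0.03488969802856445), (0.031738679856061935, 0.009801169857382774), 72.17498779296875)
edge n 20 yaw 10.99632669699148 y0 -0.11410497636521356
blade 72.19136277020692 centre [0.55538374 0.035307  ]
```

>>> {"name": "step_arm", "arguments": {
  "rows": [
    [0.001, -0.0025, -0.03, 0, 0, 0],
    [0, 0, -0.03, 0, 0, 0],
    [0, 0, -0.02, 0, 0, 0],
    [0, 0, -0.012, 0, 0, 0],
    [0, 0, 0, 0, 0, 0],
    [0, 0, 0, 0, 0, 0]
  ]
}}

```text
time: 14.42
position: [0.5558, 0.0351, 0.2889]
tool_rot: [0.811, 0.585, 0.001, 0.001]
ft_force: [0.5, -0.6, 0.7]
grip_width: 0.0451
grip_force: 0.0
```

>>> {"name": "step_arm", "arguments": {
  "rows": [
    [0, 0, 0, 0, 0, 0],
    [0, 0, 0, 0, 0, 0],
    [0, 0, 0, 0, 0, 0],
    [0, 0, 0, 0, 0, 0],
    [0, 0, 0, 0, 0, 0],
    [0, 0, 0, 0, 0, 0]
  ],
  "jaw": 0.0,
  "squeeze": 15
}}

```text
time: 15.18
position: [0.5561, 0.0351, 0.2885]
tool_rot: [0.811, 0.585, 0.001, 0.001]
ft_force: [3.3, -0.9, -0.5]
grip_width: 0.0097
grip_force: 15.0
```

Gripped, opening 9.7 mm against the 10 mm blade. I'll turn 57° clockwise.

>>> {"name": "step_arm", "arguments": {
  "rows": [
    [0.0005, 0, 0, 0, 0, -6],
    [0, 0, 0, 0, 0, -7],
    [0, 0, 0, 0, 0, -7],
    [0, 0, 0, 0, 0, -7],
    [0, 0, 0, 0, 0, -7],
    [0, 0, 0, 0, 0, -7],
    [0, 0, 0, 0, 0, -7],
    [0, 0, 0, 0, 0, -6],
    [0, 0, 0, 0, 0, -3],
    [0, 0, 0, 0, 0, 0],
    [0, 0, 0, 0, 0, 0]
  ]
}}

```text
time: 16.55
position: [0.5569, 0.0343, 0.2885]
tool_rot: [0.992, 0.127, 0.001, 0.001]
ft_force: [3.2, -4.3, -2.3]
grip_width: 0.0095
grip_force: 15.0
```

>>> {"name": "step_arm", "arguments": {
  "rows": [
    [0, 0, 0, 0, 0, 0],
    [0, 0, 0, 0, 0, 0],
    [0, 0, 0, 0, 0, 0]
  ],
  "jaw": 0.045
}}

```text
time: 16.92
position: [0.5554, 0.0356, 0.2881]
tool_rot: [0.992, 0.127, -0.001, -0.0]
ft_force: [0.2, 0.4, -0.4]
grip_width: 0.0319
grip_force: 0.0
```

>>> {"name": "step_arm", "arguments": {
  "rows": [
    [0, 0, 0.03, 0, 0, 0],
    [0, 0, 0.05, 0, 0, 0],
    [0.01, 0, 0.05, 0, 0, 0],
    [-0.02, -0.03, 0.04, 0, 0, 0],
    [-0.05, -0.02, 0.0, 0, 0, 0],
    [0, 0, 0, 0, 0, 0],
    [0, 0, 0, 0, 0, 0]
  ]
}}

```text
time: 17.8
position: [0.4959, -0.0146, 0.4584]
tool_rot: [0.992, 0.127, 0.0, -0.0]
ft_force: [-0.4, 0.3, 0.3]
grip_width: 0.045
grip_force: 0.0
```

```bash
python3 -c "
from st import *
stud('pics/w5.png')"
```

```text
tcp [ 0.4959 -0.0146  0.4584] jaw dir -75.43306780330968
stud 562 [0.55602309 0.03410679 0.12973551]
((0.5554811954498291, 0.0342666432261467), (0.031035175547003746, 0.010014547035098076), 14.171355247497559)
edge n 20 yaw 15.009129520500503 y0 -0.11563545673339876
blade -165.35938753316196 centre [0.555755   0.03413056]
```

View pics/w5.png

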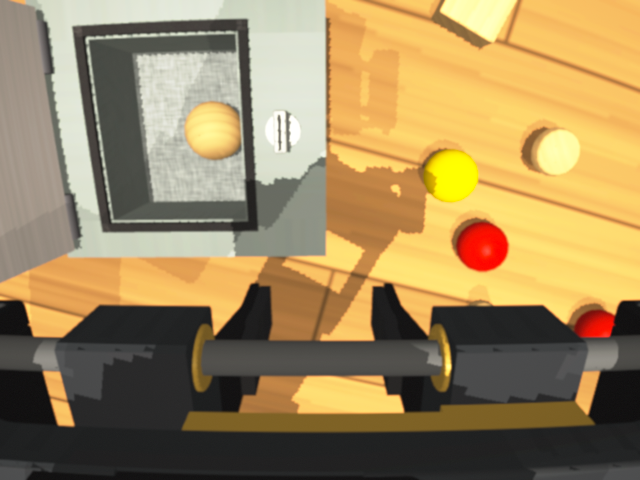

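The picture shows the blade parallel to the well edge (stud at (283,132), blade 14.6° against a frame yaw of 15.0°) and the ball in the well at (213,131). Next I go over and behind the hatch with the jaw closed and turned 90°.

>>> {"name": "step_arm", "arguments": {
  "rows": [
    [0, 0, 0.03, 0, 0, 9],
    [0, 0, 0.03, 0, 0, 9],
    [0, 0, 0.025, 0, 0, 9],
    [-0.001, 0.035, 0, 0, 0, 9],
    [-0.001, 0.045, 0, 0, 0, 9],
    [-0.001, 0.045, 0, 0, 0, 9],
    [-0.001, 0.045, 0, 0, 0, 9],
    [-0.001, 0.045, 0, 0, 0, 9],
    [-0.001, 0.045, 0, 0, 0, 9],
    [-0.001, 0.035, 0, 0, 0, 9],
    [-0.001, 0.012, 0, 0, 0, 0],
    [0, 0, 0, 0, 0, 0]
  ],
  "jaw": 0.0,
  "squeeze": 30
}}

```text
time: 19.35
position: [0.4881, 0.293, 0.5427]
tool_rot: [0.612, 0.791, -0.0, 0.0]
ft_force: [-0.1, 0.2, -0.2]
grip_width: 0.0006
grip_force: 0.0
```

Run:
```python
from h import *
ob=get_obs(); print(ob['position'],ob['q'])
C=np.array([.5335,.1165]); a=np.radians(14.9); Rz=np.array([[np.cos(a),-np.sin(a)],[np.sin(a),np.cos(a)]])
print('tcp t',(ob['position'][:2]-C)@Rz)
c=camera('scene'); cv2.imwrite('pics/s6.png',cv2.resize(c['pixels'][60:300,240:520],None,fx=2.5,fy=2.5))
v,u=np.mgrid[0:480,0:640]; P,ok=pts(c,np.c_[u.ravel(),v.ravel()]); P=P[ok]; T=(P[:,:2]-C)@Rz
g=(abs(T[:,0])<.1)&(T[:,1]>.1)&(T[:,1]<.16)&(P[:,2]>.13)&(P[:,2]<.33)
for z in (.15,.2,.25,.3): k=g&(abs(P[:,2]-z)<.006); print(z,k.sum(),np.median(T[k,1]),T[k,0].min(),T[k,0].max())
```

```text
[0.48813132 0.29303992 0.54271447] [ 3.44567405e-01  3.21630263e-01  1.38494647e+00 -5.74178662e-04
  1.43581943e+00  9.01689371e-02]
tcp t [0.00155099 0.18226973]
0.15 298 0.11374828230601366 -0.0988276717035196 0.09990055522933969
0.2 293 0.12240944645223702 -0.09827217081117291 0.09992997638347643
0.25 306 0.1317717867063675 -0.09942528652710943 0.09969239649051317
0.3 263 0.14140905943765208 -0.09970202658398931 0.09996302399284826
```

View pics/s6.png

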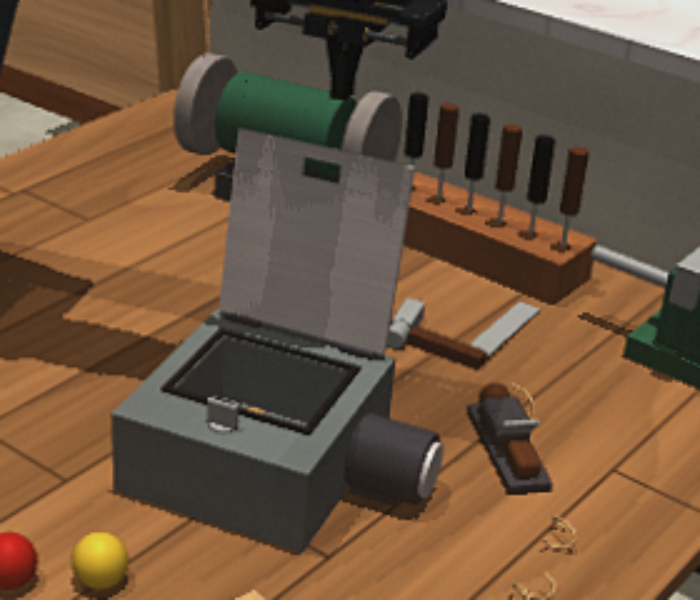

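The finger is behind and above the hatch, the stud and ball are as left, and the hatch face matches the model within 1 mm. I'll lower behind it and compute the arc.

>>> {"name": "step_arm", "arguments": {
  "rows": [
    [0, 0, -0.04, 0, 0, 0],
    [0, 0, -0.04, 0, 0, 0],
    [0, 0, -0.0185, 0, 0, 0],
    [0, 0, 0, 0, 0, 0],
    [0, 0, 0, 0, 0, 0]
  ]
}}

```text
time: 20.02
position: [0.4886, 0.2917, 0.4459]
tool_rot: [0.612, 0.791, 0.001, 0.001]
ft_force: [0.3, 0.1, 0.7]
grip_width: 0.0004
grip_force: 0.0
```

```bash
cat > arc.py <<'E'
from h import *
C=np.array([.5335,.1165]); a=np.radians(14.9); Rz=np.array([[np.cos(a),-np.sin(a)],[np.sin(a),np.cos(a)]])
w=.0095; r=.158; tip=robot.tip_extent
def pose(th):
    if th>=np.pi/2: y=.105-.215*np.cos(th)+.008*np.sin(th)+w; z=.104+r
    else: y=.105-r*np.cos(th)+.008*np.sin(th)+w; z=.104+r*np.sin(th)+.008*np.cos(th)
    return np.r_[C+Rz@[0,y],z+tip]
def plan(ths):
    ob=get_obs(); p=ob['position']; t=(p[:2]-C)@Rz; print('now',p,'t',t,'tipz',p[2]-tip,'F',ob['ft_force'])
    for th in ths:
        q=pose(th); print(round(th,2),np.round(q-p,4).tolist(), round(np.linalg.norm(q-p),3)); p=q
E
python3 -c "
from arc import *
plan([1.75,1.65,1.57,1.45,1.33,1.21,1.1,.98,.86,.74,.62,.5,.4,.3,.22,.15,.1,.06,.03,0])"
```

```text
now [0.48860086 0.29167915 0.44585262] t [0.00165485 0.18083398] tipz 0.26365261735287293 F [0.3335729  0.10695881 0.68093789]
1.75 [0.0036, -0.0199, -0.0017] 0.02
1.65 [0.0055, -0.0205, 0.0] 0.021
1.57 [0.0044, -0.0165, 0.0] 0.017
1.45 [0.0049, -0.0183, -0.0002] 0.019
1.33 [0.0048, -0.0182, -0.0025] 0.019
1.21 [0.0047, -0.0178, -0.0047] 0.019
1.1 [0.0042, -0.0157, -0.0062] 0.017
0.98 [0.0043, -0.0163, -0.0088] 0.019
0.86 [0.004, -0.0151, -0.0107] 0.019
0.74 [0.0037, -0.0138, -0.0125] 0.019
0.62 [0.0033, -0.0122, -0.0141] 0.019
0.5 [0.0028, -0.0105, -0.0155] 0.019
0.4 [0.002, -0.0073, -0.0139] 0.016
0.3 [0.0016, -0.006, -0.0146] 0.016
0.22 [0.001, -0.0037, -0.012] 0.013
0.15 [0.0007, -0.0025, -0.0108] 0.011
0.1 [0.0004, -0.0013, -0.0078] 0.008
0.06 [0.0002, -0.0008, -0.0063] 0.006
0.03 [0.0001, -0.0004, -0.0047] 0.005
0 [0.0001, -0.0003, -0.0047] 0.005
```

>>> {"name": "step_arm", "arguments": {
  "rows": [
    [0.003, -0.011, 0, 0, 0, 0],
    [0.002, -0.007, 0, 0, 0, 0],
    [0.0015, -0.006, 0, 0, 0, 0],
    [0.002, -0.008, 0, 0, 0, 0],
    [0.003, -0.011, 0, 0, 0, 0],
    [0.003, -0.011, 0, 0, 0, 0],
    [0, 0, 0, 0, 0, 0]
  ]
}}

```text
time: 20.9
position: [0.5027, 0.238, 0.4453]
tool_rot: [0.612, 0.791, 0.001, 0.0]
ft_force: [0.0, 4.3, 3.1]
grip_width: 0.0004
grip_force: 2.2
```

```bash
python3 -c "
from arc import *
plan([1.57,1.45])
c=camera('scene'); v,u=np.mgrid[0:480,0:640]; P,ok=pts(c,np.c_[u.ravel(),v.ravel()]); P=P[ok]; T=(P[:,:2]-C)@Rz
g=(abs(T[:,0])<.095)&(T[:,1]>.05)&(T[:,1]<.16)&(P[:,2]>.13)&(P[:,2]<.3)
k=np.polyfit(P[g,2],T[g,1],1); print('theta',np.pi/2+np.arctan(k[0]))"
```

```text
now [0.50274991 0.23801496 0.44534245] t [0.00152933 0.12533601] tipz 0.2631424495502718 F [0.02082191 4.25286795 3.13570116]
1.57 [-0.0007, -0.0033, -0.0011] 0.004
1.45 [0.0049, -0.0183, -0.0002] 0.019
theta 1.5834658370769168
```

The hatch is moving as modelled (1.58 rad, ~5 N). I continue along the arc.

>>> {"name": "step_arm", "arguments": {
  "rows": [
    [0.002, -0.01, -0.001, 0, 0, 0],
    [0.0027, -0.0115, -0.0002, 0, 0, 0],
    [0.0048, -0.0182, -0.0025, 0, 0, 0],
    [0.0047, -0.0178, -0.0047, 0, 0, 0],
    [0.0042, -0.0157, -0.0062, 0, 0, 0],
    [0.0043, -0.0163, -0.0088, 0, 0, 0],
    [0.004, -0.0151, -0.0107, 0, 0, 0],
    [0.0037, -0.0138, -0.0125, 0, 0, 0],
    [0, 0, 0, 0, 0, 0]
  ]
}}

```text
time: 22.08
position: [0.5334, 0.1188, 0.3972]
tool_rot: [0.612, 0.791, -0.0, 0.0]
ft_force: [1.6, 4.3, 5.6]
grip_width: 0.0002
grip_force: 2.8
```

```bash
python3 -c "
from arc import *
plan([.74,.62,.5,.4,.3,.22,.15,.1,.06])
"
```

```text
now [0.53344537 0.11881864 0.39721386] t [0.00054341 0.00225472] tipz 0.21501385847822527 F [1.64053485 4.32386283 5.57995541]
0.74 [-0.0008, 0.0008, 0.0014] 0.002
0.62 [0.0033, -0.0122, -0.0141] 0.019
0.5 [0.0028, -0.0105, -0.0155] 0.019
0.4 [0.002, -0.0073, -0.0139] 0.016
0.3 [0.0016, -0.006, -0.0146] 0.016
0.22 [0.001, -0.0037, -0.012] 0.013
0.15 [0.0007, -0.0025, -0.0108] 0.011
0.1 [0.0004, -0.0013, -0.0078] 0.008
0.06 [0.0002, -0.0008, -0.0063] 0.006
```

>>> {"name": "step_arm", "arguments": {
  "rows": [
    [0.003, -0.0115, -0.0135, 0, 0, 0],
    [0.0028, -0.0105, -0.0155, 0, 0, 0],
    [0.002, -0.0073, -0.0139, 0, 0, 0],
    [0.0016, -0.006, -0.0146, 0, 0, 0],
    [0.001, -0.0037, -0.012, 0, 0, 0],
    [0.0007, -0.0025, -0.0108, 0, 0, 0],
    [0.0004, -0.0013, -0.0078, 0, 0, 0],
    [0, 0, 0, 0, 0, 0],
    [0, 0, 0, 0, 0, 0]
  ]
}}

```text
time: 23.2
position: [0.5447, 0.0768, 0.3106]
tool_rot: [0.611, 0.792, -0.0, 0.001]
ft_force: [1.4, 0.5, 6.3]
grip_width: 0.0007
grip_force: 3.1
```

```bash
python3 -c "
from arc import *
plan([.1,.06,.03,0])
"
```

```text
now [0.54465703 0.07677066 0.31062494] t [ 0.00056617 -0.04126232] tipz 0.12842494288618836 F [1.44984509 0.48483178 6.28101557]
0.1 [-0.0004, -0.0008, -0.0007] 0.001
0.06 [0.0002, -0.0008, -0.0063] 0.006
0.03 [0.0001, -0.0004, -0.0047] 0.005
0 [0.0001, -0.0003, -0.0047] 0.005
```

Force is ~6 N at 0.1 rad with no obstruction so far. I go on in small steps.

>>> {"name": "step_arm", "arguments": {
  "rows": [
    [0, -0.001, -0.004, 0, 0, 0],
    [0, 0, -0.004, 0, 0, 0],
    [0, 0, -0.003, 0, 0, 0],
    [0, 0, -0.002, 0, 0, 0],
    [0, 0, 0, 0, 0, 0],
    [0, 0, 0, 0, 0, 0]
  ]
}}

```text
time: 23.95
position: [0.5449, 0.0755, 0.2979]
tool_rot: [0.611, 0.792, -0.0, 0.002]
ft_force: [1.6, -0.3, 6.8]
grip_width: 0.0009
grip_force: 3.2
```

>>> {"name": "step_arm", "arguments": {
  "rows": [
    [0, 0, -0.001, 0, 0, 0],
    [0, 0, -0.001, 0, 0, 0],
    [0, 0, 0, 0, 0, 0]
  ]
}}

```text
time: 24.32
position: [0.5449, 0.0754, 0.2959]
tool_rot: [0.611, 0.792, -0.0, 0.002]
ft_force: [1.9, -1.3, 7.2]
grip_width: 0.0006
grip_force: 3.3
```

>>> {"name": "step_arm", "arguments": {
  "rows": [
    [0, 0, -0.001, 0, 0, 0],
    [0, 0, 0, 0, 0, 0]
  ]
}}

```text
time: 24.58
position: [0.5449, 0.0754, 0.295]
tool_rot: [0.611, 0.792, -0.0, 0.002]
ft_force: [1.5, -1.1, 6.5]
grip_width: 0.0006
grip_force: 3.4
```

>>> {"name": "step_arm", "arguments": {
  "rows": [
    [0, 0, -0.001, 0, 0, 0],
    [0, 0, 0, 0, 0, 0]
  ]
}}

```text
time: 24.82
position: [0.5449, 0.0754, 0.2945]
tool_rot: [0.611, 0.792, -0.0, 0.002]
ft_force: [1.2, -0.9, 9.6]
grip_width: 0.0003
grip_force: 5.0
```

>>> {"name": "step_arm", "arguments": {
  "rows": [
    [0, 0, -0.0008, 0, 0, 0],
    [0, 0, 0, 0, 0, 0]
  ]
}}

```text
time: 25.08
position: [0.5448, 0.0754, 0.2944]
tool_rot: [0.611, 0.792, -0.0, 0.002]
ft_force: [-0.3, -1.2, 13.8]
grip_width: 0.0008
grip_force: 7.1
```

The firm stop is reached at the predicted height (tip 112 mm). I'll add a little more push and verify the angle.

>>> {"name": "step_arm", "arguments": {
  "rows": [
    [0, 0, -0.0008, 0, 0, 0],
    [0, 0, 0, 0, 0, 0],
    [0, 0, 0, 0, 0, 0],
    [0, 0, 0, 0, 0, 0]
  ]
}}

```text
time: 25.58
position: [0.5448, 0.0754, 0.2942]
tool_rot: [0.611, 0.792, -0.0, 0.002]
ft_force: [-1.4, -1.7, 19.1]
grip_width: 0.0005
grip_force: 9.2
```

Run:
```python
from arc import *
plan([])
c=camera('scene'); cv2.imwrite('pics/s7.png',cv2.resize(c['pixels'][110:310,250:470],None,fx=2.7,fy=2.7))
v,u=np.mgrid[0:480,0:640]; P,ok=pts(c,np.c_[u.ravel(),v.ravel()]); P=P[ok]; T=(P[:,:2]-C)@Rz
g=(abs(T[:,0])<.095)&(T[:,1]>-.105)&(T[:,1]<.09)&(P[:,2]>.1)&(P[:,2]<.122)
k=np.polyfit(-T[g,1]+.105,P[g,2],1); print('theta',k,g.sum(), 'edge z',np.median(P[g&(T[:,1]<-.08)&(abs(T[:,0])>.04),2]))
```

```text
now [0.54482387 0.07541729 0.29420092] t [ 0.0003794  -0.04261308] tipz 0.11200091577157753 F [-1.4455185  -1.70461903 19.08732874]
theta [-0.00761171  0.11495321] 2230 edge z 0.11347035867117516
```

View pics/s7.png

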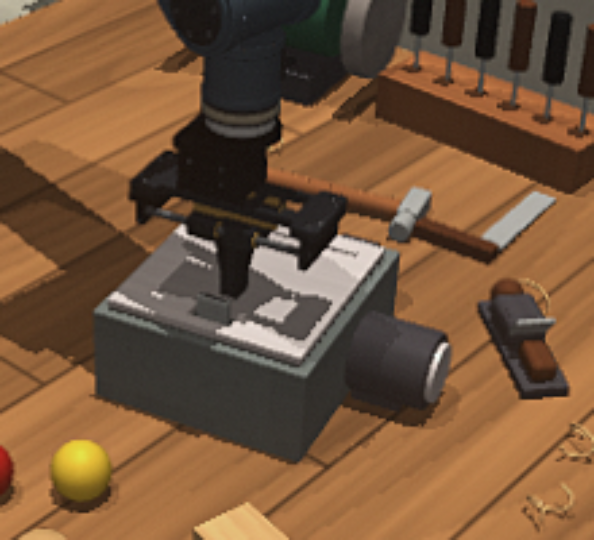

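The hatch lies flat on the frame, with the stud through its slot at about (213,307) and the fingertips pressing the plate with ~19 N. I'm handing in.

```bash
python3 -c "
from rig import hand_in
print(hand_in())"
```

```text
the job is handed in; nothing more can be done
None
```

The job is handed in, result not reported: the ball stands on the well floor, the stud is in line with the slot (within about 0.01 rad by measurement), and the arm is holding the hatch flush at about 19 N; it took about 26 of the 72 s.

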